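Spot-check the copper block's temperature

TASK

Lift the empty upper tray off the pile of two and set it down gently, right way up, on the bare desk, leaving the lower tray and its copper block in place. Then draw the square infrared thermometer out of its holder and, about a hand's width (10 cm) from the block, hold it still in the air at a slant about halfway between upright and level, its steel nose pointing down at the middle of the block's top. Finish while still holding it there, and leave the torch, flask, fan and screwdriver where they are.

Things in the scene. Friction and masses are not known exactly. Their poses are not given: they have to be found in the camera images.
- upper_tray: Empty aluminium tray, dark line under its rim, upper of two equal: 110 (its x) x 58 (y) x 46 mm high, walls 4, incl. a 98 x 46 mm foot 6 mm high. Origin: centre of the foot's underside, z up. The foot sits loosely 6 mm inside the lower rim: origin at 40, rim at 86 mm above the desk. Grip it across the 58 mm width by its top 30 mm. 0.11-0.23 kg. Desk between pile and holder is bare.
- lower_tray: Lower tray, same shape and size, on the desk with the copper block in it; origin at the centre of its underside, rim 46 mm and inner floor 10 mm above the desk, x along its length, z up. Must stay where it is (0.3 kg plus 0.6 kg of block).
- block_top (a point): Centre of the top face of the plain copper block (70 x 40 x 26 mm, long side along the tray's length) that lies in the lower tray, hidden by the upper tray at first. This point is 36 mm above the desk, 10 mm below the lower tray's rim.
- holder: Fixed grey block, 50 (its x) x 150 (y) x 70 mm high, origin at the centre of its underside. Two square wells 29 mm wide, 60 mm deep (floor 10 mm above the desk) open upward 50 mm either side of its centre along y; thermometer in one, torch in the other, either way round. Pile and holder may swap sides of the desk.
- stick: Infrared thermometer: straight black stick, 26 x 26 mm, 150 mm long incl. a conical steel nose (22 long, tip 16 mm wide). Origin: centre of the nose's tip; z along the stick away from the nose, x and y square to its flats; it looks along -z. Starts upright, nose down, square to the holder, 1.5 mm play a side, top 90 mm clear; draws straight up; best gripped 15-30 mm below its top. 0.1-0.16 kg.
- torch: Bystander: round aluminium pocket torch in the other well, barrel 26 mm and head 34 mm across, 135 mm long, origin at the centre of its lower end; its top is 145 mm above the desk.
- flask: Bystander: steel vacuum flask standing on the desk beyond the work at the robot's left, 72 mm across, 225 mm high, origin at the centre of its underside.
- fan: Bystander: square black computer fan, 120 x 120 x 25 mm, lying flat on the desk at the robot's right, origin at the centre of its underside.
- driver: Bystander: loose screwdriver lying roughly across on the far part of the desk, beyond the work; origin under its middle.
Mind the look-alikes: they are no part of the job. What is shaped like the upper_tray but purple is not meant.

How it is judged:
By the outcome, as a careful person would: the job done as asked, in the order asked, and still so for the second after the job is handed in, while the arm keeps its last pose, push and grip.
It also fails if it takes over 61 s, if anything falls off the work surface, if the arm or the gripper's body presses on something with over 40 N, if the wrist force passes 120 N, or if a joint passes its speed limit or range.

ROBOT

A 7-joint arm with a two-finger parallel gripper is mounted at the origin on the work surface. World frame = base frame: x ahead of the robot, y to its left, z up, the work surface at z = 0. Lengths are in m, angles in rad, forces in N, time in s.
With the tool pointing down it reaches from about 0.4 to 0.875 m from the base axis. Payload 19.3 kg.
Tool frame: the origin (TCP) lies midway between the tips of the shut fingers; the grasp point (between the pads) lies bot.grip_point_offset behind it (bot.grip_point_offset is the distance from the TCP to the grasp point, in m); z points along the fingers, y is the direction in which the jaws open and shut (so a half turn about z gives the same grasp; the last joint's range is limited). The gripper opens to 85 mm and grips with 20 to 120 N. Pads are 22 mm wide; open, the fingers measure 114 mm over their backs; the gripper's body (76 mm by 85 mm) begins 54 mm behind the grasp point. The pads swing forward as they close: fully open they stand 13 mm farther back than shut.
Start: joints at [-1.389, 0.521, -0.036, 1.599, 0.021, 1.021, -0.113], TCP at [0.156, 0.605, 0.231] pointing down, gripper open.
Joint ranges: [-2.91, 2.91], [-0.3, 2.13], [-1.5, 1.42], [0.17, 2.43], [-1.26, 4.41], [0.16, 1.93], [-2.52, 2.52]. Speed limits (rad/s): [1.89, 1.89, 2.39, 2.39, 3.01, 3.01, 3.01].

INTERFACE

Orientations are given as [roll, pitch, yaw] about the fixed x, y, z axes, in that order (R = Rz(yaw) Ry(pitch) Rx(roll)).
In Python, from workcell import bot gives the robot as it stands.
- The arm moves only by the tool servo_tool, never from a script. Its argument "rows" is a list that holds one entry, the list of rows, each a list of 6 numbers: the shift along the tool's x, y, z in cm, then the turn, a rotation vector about the tool's x, y, z in degrees. A call has 1 to 5 rows; each row shifts and turns the commanded pose from where the row before left it, along the tool's axes as they then stand; what a row does not reach is not made up. A row lasts 1/8 s, in which the tool goes at most 62.5 mm and 10.7 degrees, less where a joint would pass 70% of its speed; a pose out of reach is approached as far as the arm can. A call is refused whole if a number of a shift passes 6.25 or a number of a turn 10.7, either way. A call with a gripper value outside its range is refused whole. "grip" is the opening, from -1 (shut) to 1 (fully open), so that 0 is half open, set as the call begins (left out, the last holds). The fingers move at their own pace and stop on an object; "squeeze" is the grip in N (left out, the last holds). Time passes only in rows, so rows that do not move let the fingers close. It gives the time, the measured TCP pose, the force and the opening at its end, in the units of the state.
- bot.observe(): the state, without advancing time (a new reading comes with each control period).
- bot.grab_frame(name): name is "side" or "top" or "wrist"; returns a dict with "image" (384x512x3 uint8, red, green, blue), "K" (3x3 intrinsics, pixels), "dist" ([k1, k2, p1, p2, k3] as OpenCV has them; the pictures are not rectified), "R" (3x3) and "t" (3): a world point X has camera coordinates R X + t; the wrist camera has in their place "mount" (4x4, takes a point from camera to tool coordinates, whose origin is the TCP and whose axes are the flange's). Camera axes: x right, y down, z forward; pixel columns grow to the right and rows downward; lengths in m; the calibration is good to about 2 mm. A picture is of the moment at which its call begins: read the wrist's pose just before it. There is no depth.
- bot.job_done(): hands the job in, once; it reports no verdict.
The state is a dict: "clock": time; "qpos": joint angles; "qd": joint speeds; "joint_efforts": joint torques, N m; "position": TCP position; "tool_rot": TCP orientation; "force": force on the tool from outside, world axes, zero at the start; "moment": the same for the moment, N m; "grip_width": finger opening in m.
Only numpy, scipy, OpenCV 4.12 (cv2) and the standard library are available. Lean on these libraries where they do the work, as an engineer would, in place of code of your own. Each camera call takes 0.05 s, during which the arm holds its last target.

## Working session

There is one attempt and no reset: what is moved stays moved. The work goes in short steps, Python scripts to look and compute and a tool call to move; the robot and the scene stay as the last step left them, time stands still between calls to the robot, and variables do not carry over. Pictures are saved under pics/ and viewed, and the job is handed in when it is done.

Besides the shell and the picture viewer there is one more tool, called by a JSON object that holds its "op" and its "data". servo_tool: Moves the arm, as the interface text tells. Its arguments: {"type":"object","properties":{"rows":{"type":"array"},"grip":{"type":"number"},"squeeze":{"type":"number"}},"required":["rows"]}

```bash
ls; mkdir -p pics; python3 - <<'E'
from workcell import bot
import cv2,numpy as np
print(bot.observe()); print(bot.grip_point_offset)
for n in ["side","top","wrist"]:
    s=bot.observe()
    f=bot.grab_frame(n)
    cv2.imwrite(f"pics/{n}0.png",f["image"][:,:,::-1])
    print(n,{k:np.round(v,4).tolist() for k,v in f.items() if k!="image"})
print(bot.observe()["clock"])
E
```

```text
pics
{'clock': 0.0, 'qpos': array([-1.38920462,  0.52204124, -0.03633803,  1.59998141,  0.02120284,
        1.02109692, -0.11283648]), 'qd': array([ 0.00145476, -0.00036514, -0.00201479,  0.00153293,  0.00040006,
       -0.00140151,  0.00091918]), 'joint_efforts': array([ 1.10249421e-04, -9.27113986e+01,  1.97979659e+00, -3.69957519e+01,
        1.77861104e-02,  7.99592526e-03,  3.27701173e-05]), 'position': array([0.15566028, 0.6049671 , 0.23071817]), 'tool_rot': array([-3.14045349e+00,  7.80335904e-05,  2.88976476e+00]), 'force': array([-0.21192648,  0.82241884,  0.10044764]), 'moment': array([ 0.00278458,  0.00418685, -0.03522516]), 'grip_width': 0.0852020589696209}
0.0187
side {'K': [[374.8593, 0.0, 254.3475], [0.0, 374.8593, 194.3609], [0.0, 0.0, 1.0]], 'dist': [-0.0388, 0.0, 0.0, 0.0, 0.0], 'R': [[-0.9584, -0.2851, 0.0153], [-0.2253, 0.7225, -0.6536], [0.1753, -0.6299, -0.7566]], 't': [0.5298, 0.1421, 1.0499]}
top {'K': [[412.6383, 0.0, 261.656], [0.0, 412.6383, 197.3629], [0.0, 0.0, 1.0]], 'dist': [-0.1012, 0.0, 0.0, 0.0, 0.0], 'R': [[-0.0168, -0.9997, -0.0158], [-0.9913, 0.0187, -0.1306], [0.1309, 0.0134, -0.9913]], 't': [0.0169, 0.5377, 1.2504]}
wrist {'K': [[303.3006, 0.0, 245.8323], [0.0, 303.3006, 190.3359], [0.0, 0.0, 1.0]], 'dist': [0.0128, 0.0, 0.0, 0.0, 0.0], 'mount': [[-0.0002, -0.9593, -0.2823, 0.0717], [1.0, -0.0006, 0.0013, -0.0009], [-0.0014, -0.2823, 0.9593, -0.1425], [0.0, 0.0, 0.0, 1.0]]}
0.15
```

View pics/side0.png

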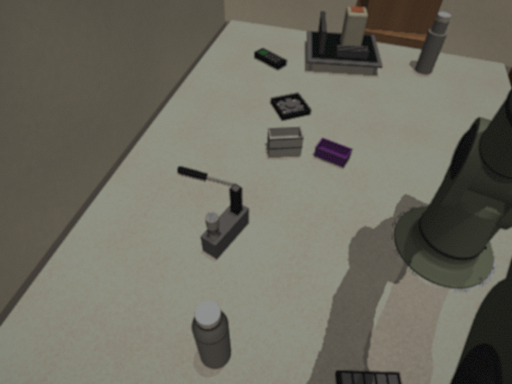

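View pics/top0.png

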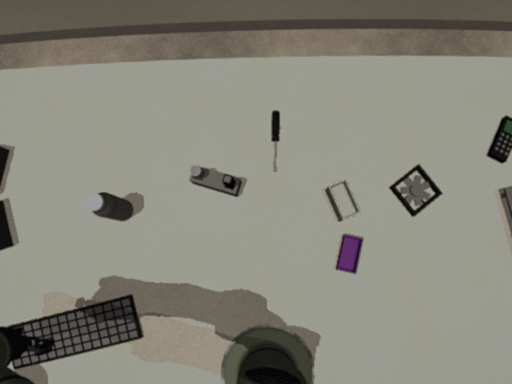

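View pics/wrist0.png

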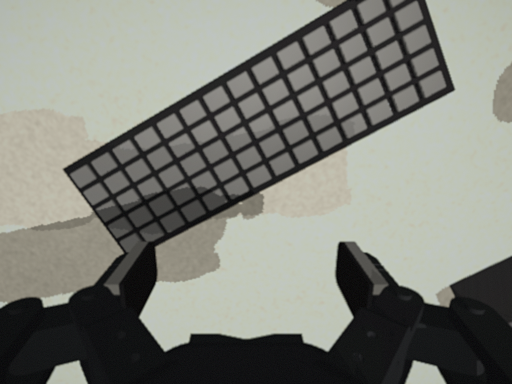

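The overview shows the grey holder near top(215,180), with the torch at (197,172) and the black stick at (230,182). The tray pile is at top(342,201), the purple decoy at (350,253), the driver at (275,140), the fan at (415,190) and the flask at (110,205). I'll zoom in next to measure.

```bash
cat > h.py <<'E'
import numpy as np,cv2
from scipy.spatial.transform import Rotation as Ro
from workcell import bot
def ray(f,uv,RT=None):
    uv=np.array(uv,float).reshape(-1,1,2)
    n=cv2.undistortPoints(uv,f["K"],f["dist"]).reshape(-1,2)
    d=np.c_[n,np.ones(len(n))]
    if "mount" in f:
        p,rpy=f["pose"]; Rt=Ro.from_euler('xyz',rpy).as_matrix()
        M=f["mount"]; Rw=Rt@M[:3,:3]; c=Rt@M[:3,3]+p
        return c,d@Rw.T
    return -f["R"].T@f["t"],d@f["R"]
def onz(f,uv,z):
    c,d=ray(f,uv); return c+d*((z-c[2])/d[:,2])[:,None]
def proj(f,X):
    X=np.array(X,float).reshape(-1,3)
    if "mount" in f:
        p,rpy=f["pose"]; Rt=Ro.from_euler('xyz',rpy).as_matrix(); M=f["mount"]
        Rw=Rt@M[:3,:3]; c=Rt@M[:3,3]+p; R=Rw.T;t=-R@c
    else: R,t=f["R"],f["t"]
    return cv2.projectPoints(X,cv2.Rodrigues(np.array(R))[0],np.array(t,float),f["K"],f["dist"])[0].reshape(-1,2)
def grab(n,save=None):
    s=bot.observe(); f=bot.grab_frame(n); f={k:(np.array(v)) for k,v in f.items()}
    f["pose"]=(s["position"],s["tool_rot"])
    if save: cv2.imwrite(f"pics/{save}.png",f["image"][:,:,::-1])
    import pickle; pickle.dump(f,open(f"{n}.pkl","wb"))
    return f
def load(n):
    import pickle; return pickle.load(open(f"{n}.pkl","rb"))
def crop(f,x0,y0,x1,y1,k,name):
    cv2.imwrite(f"pics/{name}.png",cv2.resize(f["image"][y0:y1,x0:x1,::-1],None,fx=k,fy=k,interpolation=cv2.INTER_CUBIC))
E
python3 - <<'E'
from h import *
t=grab("top");s=grab("side")
crop(t,170,140,370,270,4,"tz");crop(s,180,80,360,260,3.3,"sz")
print("pile rim centre guess",onz(t,[342,201],.086),"stick top",onz(t,[230,182],.16),"torch",onz(t,[197,172],.145))
E
```

```text
pile rim centre guess [[ 0.5157616  -0.23352452  0.086     ]] stick top [[0.56704773 0.09448681 0.16      ]] torch [[0.60084481 0.19123379 0.145     ]]
```

View pics/tz.png

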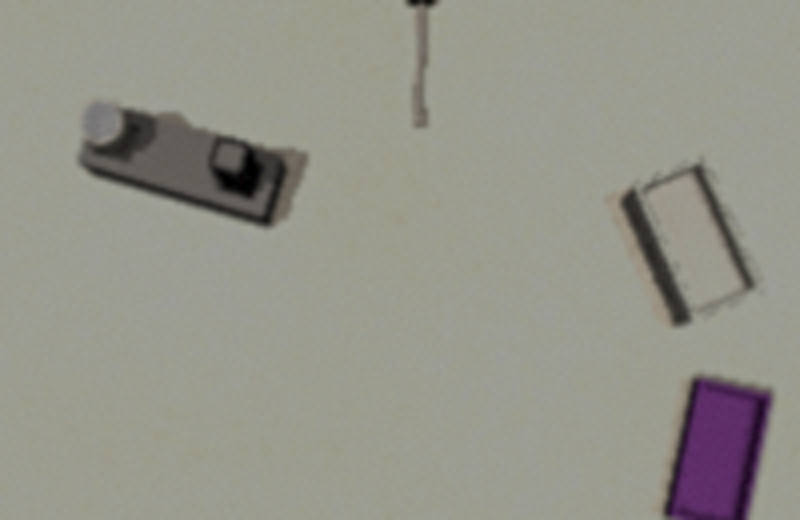

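View pics/sz.png

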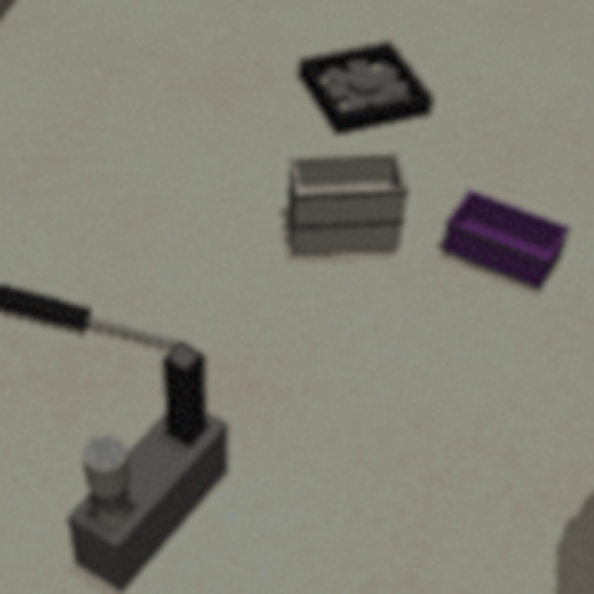

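```bash
python3 - <<'E'
from h import *
t=load("top");s=load("side")
T=lambda p:np.array(p)/4+[170,140]
S=lambda p:np.array(p)/3.3+[180,80]
print("cam",ray(t,[0,0])[0],ray(s,[0,0])[0])
print("rim top\n",onz(t,T([[640,188],[704,164],[757,287],[690,318]]),.086).round(3))
print("rim side\n",onz(s,S([[290,160],[396,156],[406,190],[288,195]]),.086).round(3))
print("stick top\n",onz(t,T([[213,167],[222,137],[252,147],[243,177]]),.16).round(3), onz(s,S([[165,356],[183,342],[206,354],[187,370]]),.16).round(3))
print("torch",onz(t,T([103,124]),.145),onz(s,S([105,452]),.145))
print("flask",onz(t,[98,203],.225),onz(s,[208,315],.225))
print("holder",onz(t,T([[80,157],[270,220],[290,165]]),.07).round(3), onz(s,S([[72,518],[118,546],[226,427],[195,407]]),.07).round(3))
print("purple",onz(t,T([[697,376],[770,392],[668,515]]),.045),"driver",onz(t,[[275,112],[275,171]],.01))
E
```

```text
cam [ 0.36965603 -0.00996822  1.31006556] [0.35574267 0.70964111 0.87920302]
rim top
 [[ 0.559 -0.199  0.086]
 [ 0.576 -0.248  0.086]
 [ 0.482 -0.284  0.086]
 [ 0.46  -0.233  0.086]]
rim side
 [[ 0.579 -0.24   0.086]
 [ 0.479 -0.278  0.086]
 [ 0.458 -0.23   0.086]
 [ 0.567 -0.188  0.086]]
stick top
 [[0.568 0.114 0.16 ]
 [0.59  0.107 0.16 ]
 [0.582 0.086 0.16 ]
 [0.561 0.092 0.16 ]] [[0.588 0.108 0.16 ]
 [0.58  0.09  0.16 ]
 [0.559 0.097 0.16 ]
 [0.568 0.117 0.16 ]]
torch [[0.60386501 0.19488884 0.145     ]] [[0.60468421 0.19990443 0.145     ]]
flask [[0.50587294 0.44839037 0.225     ]] [[0.50515283 0.46623063 0.225     ]]
holder [[0.594 0.226 0.07 ]
 [0.542 0.08  0.07 ]
 [0.584 0.064 0.07 ]] [[0.632 0.217 0.07 ]
 [0.588 0.23  0.07 ]
 [0.543 0.093 0.07 ]
 [0.574 0.08  0.07 ]]
purple [[ 0.41876861 -0.24383308  0.045     ]
 [ 0.40533001 -0.29958162  0.045     ]
 [ 0.31390978 -0.21777706  0.045     ]] driver [[ 0.82290331 -0.04087266  0.01      ]
 [ 0.6257115  -0.03655655  0.01      ]]
```

```bash
cat >> h.py <<'E'
def plan(wps,step=0.05,ang=8.0,start=None):
    """wps: list of (pos, Rot) ; print rows"""
    if start is None:
        o=bot.observe(); start=(o["position"],Ro.from_euler('xyz',o["tool_rot"]))
    p,R=np.array(start[0],float),start[1]; out=[]
    for q,Q in wps:
        q=np.array(q,float); rv=(R.inv()*Q).as_rotvec()
        n=int(max(1,np.ceil(np.linalg.norm(q-p)/step-.02),np.ceil(np.degrees(np.linalg.norm(rv))/ang-.02)))
        p0,R0=p,R
        for i in range(1,n+1):
            tp=p0+(q-p0)*i/n; tR=R0*Ro.from_rotvec(rv*i/n)
            d=R.inv().apply(tp-p)*100; a=np.degrees((R.inv()*tR).as_rotvec())
            row=np.r_[np.round(d,2),np.round(a,2)]
            out.append(row.tolist())
            p=p+R.apply(row[:3]/100); R=R*Ro.from_rotvec(np.radians(row[3:]))
    for i in range(0,len(out),5): print(str(out[i:i+5]).replace(" ",""))
    print("end",p.round(4),R.as_euler('xyz',degrees=True).round(2))
    return out
def down(yaw): return Ro.from_euler('xyz',[180,0,yaw],degrees=True)
def st():
    o=bot.observe(); print("t",round(o["clock"],2),"p",o["position"].round(4),"rpy",np.degrees(o["tool_rot"]).round(2),"q",o["qpos"].round(3),"F",o["force"].round(1),"w",round(o["grip_width"],4))
E
python3 - <<'E'
from h import *
plan([((.40,.40,.36),down(128)),((.45,-.04,.36),down(90))])
E
```

```text
[[-4.11,-1.97,-1.84,-0.0,0.0,5.37],[-4.28,-1.58,-1.84,-0.01,0.0,5.36],[-4.4,-1.17,-1.84,-0.0,0.01,5.37],[-4.49,-0.75,-1.85,-0.01,-0.0,5.37],[-4.55,-0.33,-1.84,0.0,-0.0,5.37]]
[[-4.56,0.1,-1.84,-0.0,-0.0,5.36],[-4.52,0.53,-1.84,-0.01,0.0,5.37],[-4.19,-2.57,-0.0,0.0,0.0,4.22],[-4.38,-2.26,-0.0,0.0,0.0,4.22],[-4.52,-1.93,-0.0,0.0,0.0,4.23]]
[[-4.66,-1.59,-0.0,0.0,0.0,4.22],[-4.76,-1.24,-0.0,0.0,0.0,4.22],[-4.84,-0.89,-0.0,0.0,0.0,4.22],[-4.89,-0.53,-0.0,0.0,0.0,4.23],[-4.92,-0.17,-0.0,0.0,0.0,4.22]]
[[-4.92,0.19,-0.0,0.0,0.0,4.22]]
end [ 0.45 -0.04  0.36] [180.  -0.  90.]
```

{"op": "servo_tool", "data": {"rows": [[[-4.1,-2.0,-1.8,0,0,5.4],[-4.3,-1.6,-1.8,0,0,5.4],[-4.4,-1.2,-1.8,0,0,5.4],[-4.5,-0.8,-1.8,0,0,5.4],[-4.6,-0.3,-1.9,0,0,5.4]]], "grip": 1, "squeeze": 30}}

```text
clock: 0.88
position: [0.3312, 0.456, 0.3229]
tool_rot: [-3.142, -0.0, 2.415]
force: [-0.2, -0.2, -0.7]
grip_width: 0.0853
```

{"op": "servo_tool", "data": {"rows": [[[-4.6,0.1,-1.9,0,0,5.4],[-4.5,0.5,-1.8,0,0,5.4],[-4.2,-2.6,0,0,0,4.2],[-4.4,-2.3,0,0,0,4.2],[-4.5,-1.9,0,0,0,4.2]]]}}

```text
clock: 1.5
position: [0.4157, 0.2493, 0.3593]
tool_rot: [3.141, -0.0, 2.008]
force: [1.7, 0.7, 0.3]
grip_width: 0.0848
```

{"op": "servo_tool", "data": {"rows": [[[-4.7,-1.6,0,0,0,4.2],[-4.8,-1.2,0,0,0,4.2],[-4.8,-0.9,0,0,0,4.2],[-4.9,-0.5,0,0,0,4.2],[-4.9,-0.2,0,0,0,4.2]]]}}

```text
clock: 2.12
position: [0.4433, 0.0047, 0.3595]
tool_rot: [3.141, -0.0, 1.641]
force: [1.4, 0.9, -0.8]
grip_width: 0.0855
```

{"op": "servo_tool", "data": {"rows": [[[-4.9,0.2,0,0,0,4.2],[0,0,0,0,0,0],[0,0,0,0,0,0]]]}}

```text
clock: 2.5
position: [0.4489, -0.0419, 0.3592]
tool_rot: [-3.141, -0.0, 1.571]
force: [-0.3, 0.5, -0.5]
grip_width: 0.0857
```

```bash
python3 - <<'E'
from h import *
st(); f=grab("wrist","w1"); st()
E
```

```text
t 2.5 p [ 0.4489 -0.0419  0.3592] rpy [-1.7999e+02 -1.0000e-02  9.0000e+01] q [-0.561  0.113  0.584  1.872 -0.067  1.176  0.046] F [-0.3  0.5 -0.5] w 0.0857
t 2.55 p [ 0.4489 -0.0415  0.3592] rpy [-1.7999e+02 -1.0000e-02  9.0060e+01] q [-0.562  0.113  0.584  1.872 -0.067  1.176  0.046] F [-0.3  0.3  0.6] w 0.0851
```

View pics/w1.png

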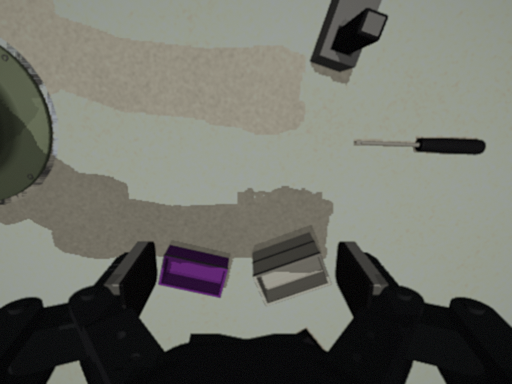

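The wrist view shows the tray pile at (290,270), beside the purple decoy at (195,270). The stick's top is at (372,22).

```bash
python3 - <<'E'
from h import *
f=load("wrist"); crop(f,230,210,350,320,6,"w1a"); crop(f,290,0,410,90,6,"w1b")
E
```

```text
(no output)
```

View pics/w1a.png

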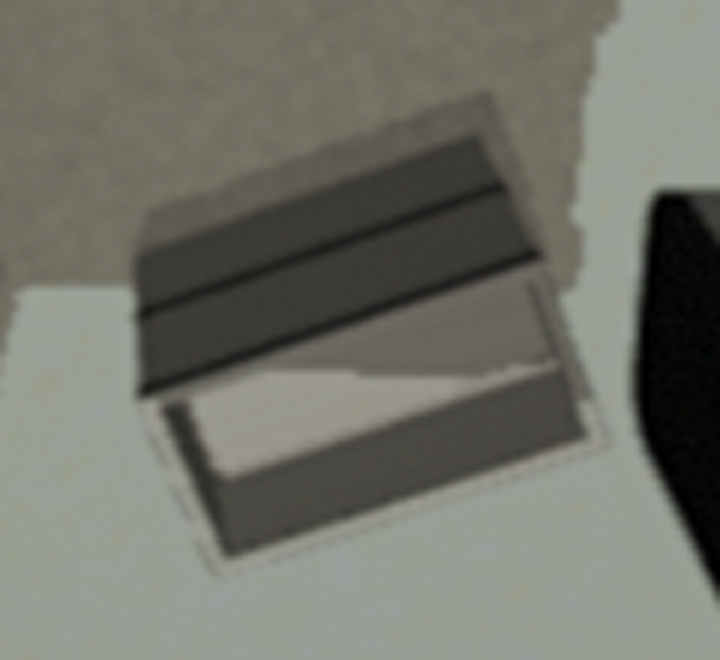

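View pics/w1b.png

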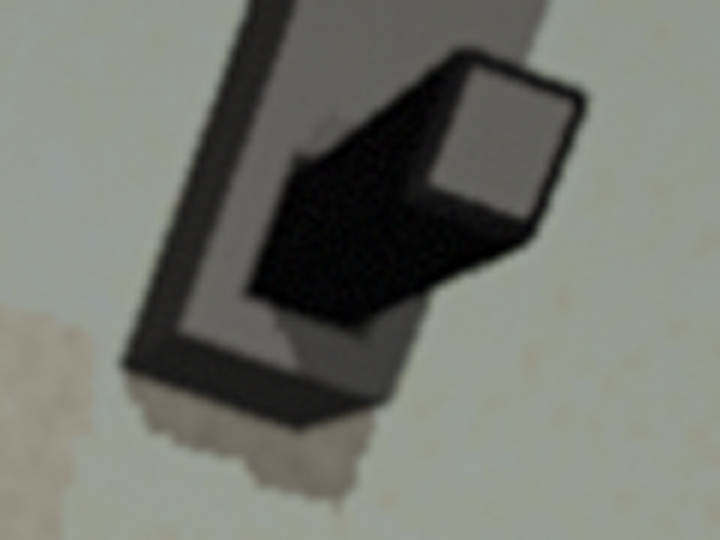

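```bash
python3 - <<'E'
from h import *
f=load("wrist")
A=lambda p:(np.array(p)+.5)/6-.5+[230,210]
B=lambda p:(np.array(p)+.5)/6-.5+[290,0]
c=onz(f,A([[143,398],[543,262],[605,445],[218,575]]),.086);print(c.round(4),c.mean(0))
e=lambda a,b:(np.degrees(np.arctan2(*(b-a)[[1,0]])).round(2),np.linalg.norm(b-a).round(4))
print([e(c[i],c[(i+1)%4]) for i in range(4)])
c=onz(f,B([[465,48],[587,97],[533,238],[412,190]]),.16);print(c.round(4),c.mean(0))
print([e(c[i],c[(i+1)%4]) for i in range(4)])
c=onz(f,B([[178,333],[385,403],[293,0]]),.07);print(c.round(4));print(e(c[0],c[1]),e(c[0],c[2]))
c=onz(f,A([[140,318],[503,185]]),.046);print(c.round(4));print(e(c[0],c[1]),c.mean(0))
E
```

```text
[[ 0.4604 -0.2316  0.086 ]
 [ 0.5614 -0.1924  0.086 ]
 [ 0.5811 -0.2453  0.086 ]
 [ 0.4808 -0.2852  0.086 ]] [ 0.52096049 -0.23861862  0.086     ]
[(np.float64(21.2), np.float64(0.1083)), (np.float64(-69.56), np.float64(0.0565)), (np.float64(-158.31), np.float64(0.1079)), (np.float64(110.84), np.float64(0.0574))]
[[0.569  0.1179 0.16  ]
 [0.5901 0.1106 0.16  ]
 [0.5839 0.0894 0.16  ]
 [0.5626 0.0968 0.16  ]] [0.57642095 0.10366928 0.16      ]
[(np.float64(-19.08), np.float64(0.0223)), (np.float64(-106.37), np.float64(0.0221)), (np.float64(160.77), np.float64(0.0225)), (np.float64(72.99), np.float64(0.022))]
[[0.5447 0.0869 0.07  ]
 [0.5912 0.0726 0.07  ]
 [0.564  0.1502 0.07  ]]
(np.float64(-17.09), np.float64(0.0486)) (np.float64(73.02), np.float64(0.0662))
[[ 0.4605 -0.2312  0.046 ]
 [ 0.5597 -0.1903  0.046 ]]
(np.float64(22.4), np.float64(0.1073)) [ 0.51012758 -0.21078043  0.046     ]
```

```bash
python3 - <<'E'
from h import *
plan([((.521,-.2385,.18),down(21.2))],ang=8.7)
E
```

```text
[[-2.46,0.9,2.24,-0.0,-0.0,8.61],[-2.3,1.26,2.24,-0.0,-0.0,8.61],[-2.09,1.59,2.24,-0.01,-0.0,8.6],[-1.83,1.88,2.24,0.0,-0.0,8.61],[-1.52,2.13,2.24,-0.0,-0.0,8.61]]
[[-1.19,2.34,2.24,-0.0,-0.0,8.61],[-0.82,2.49,2.24,-0.0,-0.0,8.6],[-0.44,2.59,2.24,-0.01,-0.0,8.61]]
end [ 0.521  -0.2385  0.18  ] [180.   -0.   21.2]
```

{"op": "servo_tool", "data": {"rows": [[[-2.5,0.9,2.2,0,0,8.6],[-2.3,1.3,2.2,0,0,8.6],[-2.1,1.6,2.2,0,0,8.6],[-1.8,1.9,2.2,0,0,8.6],[-1.5,2.1,2.2,0,0,8.6]]]}}

```text
clock: 3.18
position: [0.4951, -0.1651, 0.2484]
tool_rot: [-3.141, -0.0, 0.817]
force: [0.4, -0.0, -0.8]
grip_width: 0.0856
```

{"op": "servo_tool", "data": {"rows": [[[-1.2,2.3,2.2,0,0,8.6],[-0.8,2.5,2.2,0,0,8.6],[-0.4,2.6,2.2,0,0,8.6],[0,0,0,0,0,0],[0,0,0,0,0,0]]]}}

```text
clock: 3.8
position: [0.522, -0.2381, 0.1834]
tool_rot: [-3.141, 0.0, 0.372]
force: [0.5, -0.2, 0.2]
grip_width: 0.0856
```

```bash
python3 - <<'E'
from h import *
st(); f=grab("wrist","w2")
E
```

```text
t 3.8 p [ 0.522  -0.2381  0.1834] rpy [-179.97    0.     21.34] q [-0.183  0.621  0.757  1.812 -0.526  0.921 -0.388] F [ 0.5 -0.2  0.2] w 0.0856
```

View pics/w2.png

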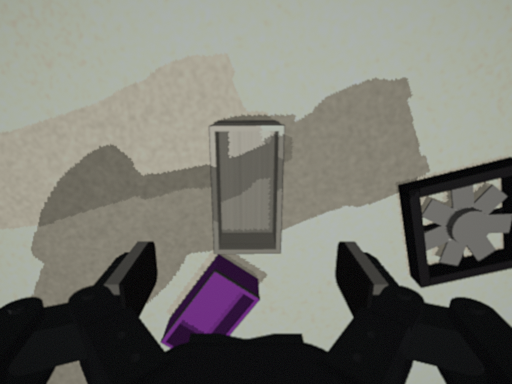

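The rim is square in the view, with corners near (210,125), (284,125), (280,252) and (214,252). It sits between the fingers. I'll check it numerically.

```bash
python3 - <<'E'
from h import *
f=load("wrist"); crop(f,190,105,310,265,5,"w2a")
E
```

```text
(no output)
```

View pics/w2a.png

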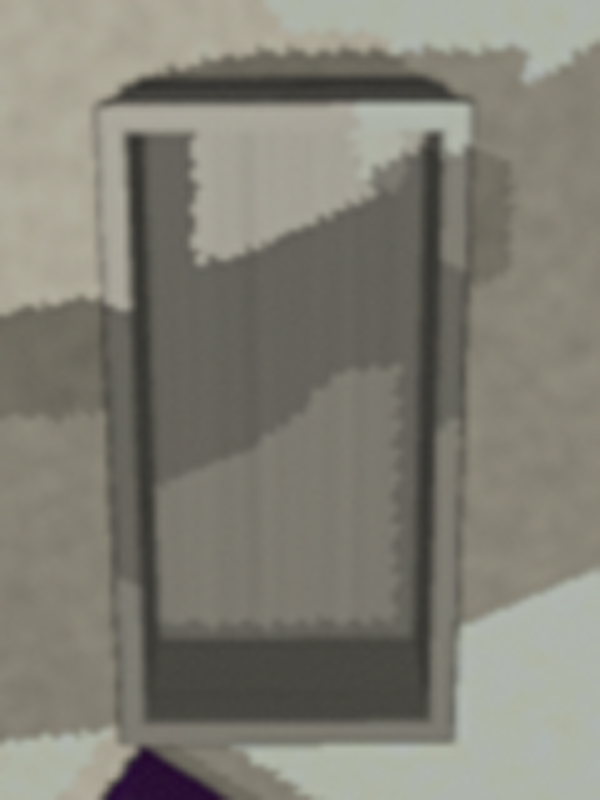

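```bash
python3 - <<'E'
from h import *
f=load("wrist")
A=lambda p:(np.array(p)+.5)/5-.5+[190,105]
c=onz(f,A([[98,102],[474,103],[455,742],[121,743]]),.086);m=c.mean(0);print(c.round(4),m)
e=lambda a,b:(np.degrees(np.arctan2(*(b-a)[[1,0]])).round(2),np.linalg.norm(b-a).round(4))
print([e(c[i],c[(i+1)%4]) for i in range(4)])
plan([((m[0],m[1],.052),down(21.2))],step=.03)
E
```

```text
[[ 0.5619 -0.1925  0.086 ]
 [ 0.5829 -0.2468  0.086 ]
 [ 0.4807 -0.2874  0.086 ]
 [ 0.4592 -0.2329  0.086 ]] [ 0.52117981 -0.23991868  0.086     ]
[(np.float64(-68.81), np.float64(0.0583)), (np.float64(-158.35), np.float64(0.1099)), (np.float64(111.59), np.float64(0.0586)), (np.float64(21.47), np.float64(0.1103))]
[[-0.03,0.03,2.63,-0.0,-0.01,0.03],[-0.04,0.03,2.64,-0.01,-0.01,0.03],[-0.03,0.03,2.63,-0.0,-0.0,0.03],[-0.03,0.03,2.64,-0.01,-0.01,0.02],[-0.03,0.03,2.63,-0.0,-0.01,0.03]]
end [ 0.5212 -0.2399  0.052 ] [-180.     0.    21.2]
```

{"op": "servo_tool", "data": {"rows": [[[-0.14,0.14,2.6,0,0,0],[0,0,2.6,0,0,0],[0,0,2.6,0,0,0],[0,0,2.6,0,0,0],[0,0,2.6,0,0,0]]]}}

```text
clock: 4.47
position: [0.5218, -0.2398, 0.0534]
tool_rot: [3.141, -0.002, 0.372]
force: [0.2, -0.5, -0.2]
grip_width: 0.0855
```

{"op": "servo_tool", "data": {"rows": [[[0,0,0.1,0,0,0],[0,0,0,0,0,0]]]}}

```text
clock: 4.72
position: [0.5216, -0.2408, 0.0536]
tool_rot: [3.141, -0.001, 0.371]
force: [0.0, 0.2, 0.6]
grip_width: 0.0855
```

{"op": "servo_tool", "data": {"rows": [[[0,0,0,0,0,0],[0,0,0,0,0,0],[0,0,0,0,0,0],[0,0,0,0,0,0],[0,0,0,0,0,0]]], "grip": -1, "squeeze": 30}}

```text
clock: 5.35
position: [0.5214, -0.241, 0.0532]
tool_rot: [3.141, -0.001, 0.37]
force: [-0.8, 1.8, 10.7]
grip_width: 0.0578
```

{"op": "servo_tool", "data": {"rows": [[[0,0,-0.3,0,0,0],[0,0,-0.3,0,0,0],[0,0,-0.4,0,0,0],[0,0,-0.5,0,0,0],[0,0,-0.5,0,0,0]]]}}

```text
clock: 5.98
position: [0.5209, -0.241, 0.0727]
tool_rot: [3.142, 0.0, 0.369]
force: [1.1, 0.5, -1.9]
grip_width: 0.0577
```

{"op": "servo_tool", "data": {"rows": [[[0,0,-1,0,0,0],[0,0,-1.5,0,0,0],[0,0,-1.5,0,0,0],[0,0,-1,0,0,0],[0,0,0,0,0,0]]]}}

```text
clock: 6.6
position: [0.5214, -0.241, 0.1231]
tool_rot: [3.141, -0.001, 0.37]
force: [0.3, -0.5, -2.2]
grip_width: 0.0578
```

```bash
python3 - <<'E'
from h import *
st(); f=grab("wrist","w3"); s=grab("side"); crop(s,180,80,360,260,3.3,"s3")
E
```

```text
t 6.6 p [ 0.5214 -0.241   0.1231] rpy [ 1.7996e+02 -6.0000e-02  2.1180e+01] q [-0.131  0.697  0.687  1.855 -0.6    0.807 -0.328] F [ 0.3 -0.5 -2.2] w 0.0578
```

View pics/s3.png

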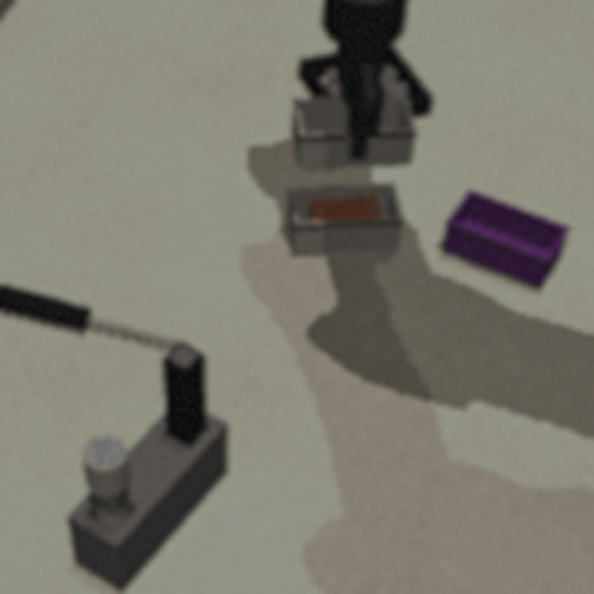

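View pics/w3.png

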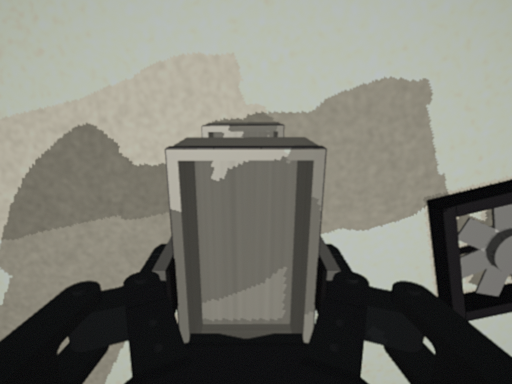

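```bash
python3 - <<'E'
from h import *
plan([((.48,-.06,.09),down(21.2)),((.48,-.06,.035),down(21.2))],step=.035)
E
```

```text
[[0.45,-3.06,0.54,-0.0,0.0,-0.0],[0.46,-3.05,0.53,-0.01,0.0,-0.01],[0.45,-3.06,0.54,0.0,0.0,0.0],[0.45,-3.05,0.53,-0.0,0.01,-0.0],[0.46,-3.06,0.54,-0.0,-0.0,-0.01]]
[[0.45,-3.05,0.53,-0.01,-0.0,0.0],[0.0,-0.0,2.75,0.0,-0.0,0.0],[0.0,-0.0,2.75,0.0,-0.0,0.0]]
end [ 0.48   -0.0601  0.035 ] [180.   -0.   21.2]
```

{"op": "servo_tool", "data": {"rows": [[[0.45,-3.05,0.5,0,0,0],[0.45,-3.05,0.5,0,0,0],[0.45,-3.05,0.5,0,0,0],[0.45,-3.05,0.5,0,0,0],[0.45,-3.05,0.5,0,0,0]]]}}

```text
clock: 7.32
position: [0.4863, -0.0897, 0.0967]
tool_rot: [-3.141, 0.001, 0.369]
force: [0.8, 0.1, -1.6]
grip_width: 0.0574
```

{"op": "servo_tool", "data": {"rows": [[[0.45,-3.05,0.5,0,0,0],[0,0,1.5,0,0,0],[0,0,2,0,0,0],[0,0,1.5,0,0,0],[0,0,0.8,0,0,0]]]}}

```text
clock: 7.95
position: [0.4797, -0.0613, 0.0333]
tool_rot: [-3.141, 0.001, 0.369]
force: [0.5, 0.5, -1.6]
grip_width: 0.0576
```

{"op": "servo_tool", "data": {"rows": [[[0,0,0.4,0,0,0],[0,0,0.2,0,0,0],[0,0,0,0,0,0]]]}}

```text
clock: 8.32
position: [0.4802, -0.0606, 0.0285]
tool_rot: [3.141, -0.0, 0.37]
force: [-0.2, -0.1, -2.3]
grip_width: 0.0579
```

{"op": "servo_tool", "data": {"rows": [[[0,0,0.5,0,0,0],[0,0,0.4,0,0,0],[0,0,0.3,0,0,0],[0,0,0.1,0,0,0],[0,0,0,0,0,0]]]}}

```text
clock: 8.95
position: [0.48, -0.0607, 0.0153]
tool_rot: [-3.142, 0.0, 0.369]
force: [-0.6, -0.0, -1.0]
grip_width: 0.0577
```

{"op": "servo_tool", "data": {"rows": [[[0,0,0.1,0,0,0],[0,0,0.1,0,0,0],[0,0,0,0,0,0]]]}}

```text
clock: 9.32
position: [0.4801, -0.0606, 0.0133]
tool_rot: [-3.142, -0.0, 0.37]
force: [0.2, 0.6, -1.0]
grip_width: 0.0576
```

{"op": "servo_tool", "data": {"rows": [[[0,0,0.05,0,0,0],[0,0,0.05,0,0,0],[0,0,0,0,0,0]]]}}

```text
clock: 9.7
position: [0.4801, -0.0606, 0.0132]
tool_rot: [-3.141, -0.001, 0.369]
force: [-7.8, 2.9, 30.1]
grip_width: 0.0575
```

{"op": "servo_tool", "data": {"rows": [[[0,0,-0.08,0,0,0],[0,0,0,0,0,0]]]}}

```text
clock: 9.95
position: [0.4801, -0.0606, 0.0133]
tool_rot: [3.142, -0.0, 0.37]
force: [-2.5, 0.8, 8.2]
grip_width: 0.0578
```

{"op": "servo_tool", "data": {"rows": [[[0,0,0,0,0,0],[0,0,0,0,0,0],[0,0,0,0,0,0],[0,0,0,0,0,0]]], "grip": 1}}

```text
clock: 10.45
position: [0.48, -0.0606, 0.013]
tool_rot: [3.142, 0.0, 0.369]
force: [-0.0, -0.6, -0.4]
grip_width: 0.0856
```

```bash
python3 - <<'E'
from h import *
plan([((.48,-.0606,.15),down(21.2)),((.50,-.03,.27),down(40)),((.5755,.102,.27),down(73))],step=.045,ang=9)
E
```

```text
[[-0.0,-0.0,-3.42,0.0,0.0,-0.01],[-0.0,-0.0,-3.43,0.0,0.0,-0.0],[-0.0,-0.0,-3.42,0.0,0.0,-0.01],[-0.0,-0.0,-3.43,0.0,0.01,-0.01],[0.99,-0.71,-4.0,0.0,-0.0,-6.27]]
[[1.06,-0.6,-4.0,0.0,-0.0,-6.26],[1.12,-0.48,-4.0,0.0,-0.0,-6.27],[3.57,-1.31,0.0,0.0,-0.0,-8.25],[3.72,-0.79,0.0,0.0,-0.0,-8.25],[3.79,-0.25,0.0,0.0,-0.0,-8.25]]
[[3.79,0.3,0.01,0.01,-0.0,-8.25]]
end [0.5755 0.102  0.27  ] [-180.   -0.   73.]
```

{"op": "servo_tool", "data": {"rows": [[[0,0,-1.5,0,0,0],[0,0,-3.5,0,0,0],[0,0,-4.3,0,0,0],[0,0,-4.4,0,0,0],[1,-0.7,-4,0,0,-6.3]]]}}

```text
clock: 11.08
position: [0.4862, -0.051, 0.1924]
tool_rot: [3.141, 0.0, 0.48]
force: [-0.0, 0.5, 0.6]
grip_width: 0.0851
```

{"op": "servo_tool", "data": {"rows": [[[1.1,-0.6,-4,0,0,-6.3],[1.1,-0.5,-4,0,0,-6.3],[3.6,-1.3,0,0,0,-8.2],[3.7,-0.8,0,0,0,-8.3],[3.8,-0.3,0,0,0,-8.3]]]}}

```text
clock: 11.7
position: [0.5566, 0.0704, 0.2712]
tool_rot: [3.141, -0.0, 1.136]
force: [0.4, -0.5, 0.6]
grip_width: 0.0855
```

{"op": "servo_tool", "data": {"rows": [[[3.8,0.3,0,0,0,-8.2],[0,0,0,0,0,0],[0,0,0,0,0,0]]]}}

```text
clock: 12.08
position: [0.5749, 0.1018, 0.2707]
tool_rot: [3.141, 0.001, 1.273]
force: [-0.2, -0.6, 0.4]
grip_width: 0.0854
```

```bash
python3 - <<'E'
from h import *
st(); f=grab("wrist","w4"); s=grab("side","s4"); t=grab("top","t4")
E
```

```text
t 12.07 p [0.5749 0.1018 0.2707] rpy [1.7999e+02 4.0000e-02 7.2960e+01] q [-0.722  0.488  0.647  1.69  -0.326  1.074 -0.271] F [-0.2 -0.6  0.4] w 0.0854
```

View pics/w4.png

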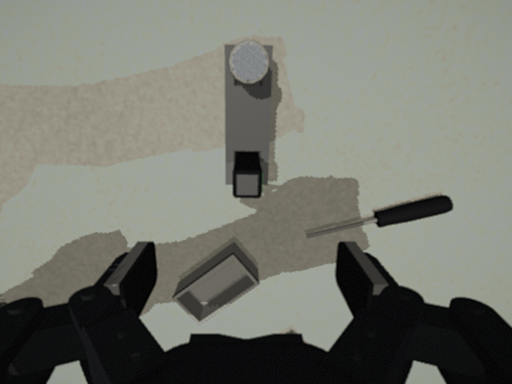

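View pics/t4.png

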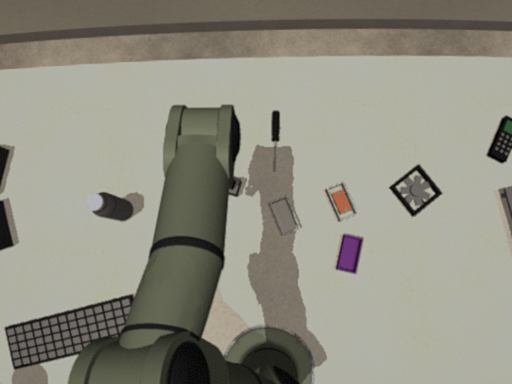

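View pics/s4.png

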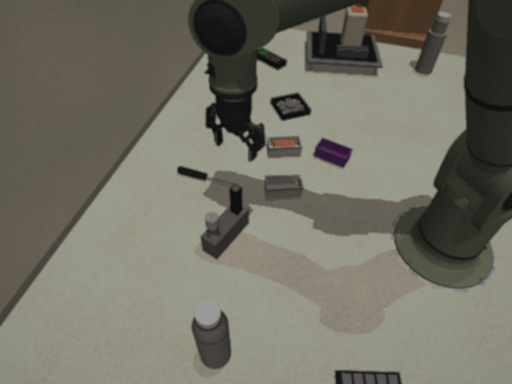

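The upper tray stands upright on the desk: top(284,216), side(284,187). The lower tray with its copper block is in place at top(341,202). The stick's top is centred between the fingers at wrist(247,186). I'll refine the stick and block positions.

```bash
python3 - <<'E'
from h import *
f=load("wrist"); crop(f,215,140,285,210,8,"w4a")
t=load("top");s=load("side")
crop(t,320,175,365,230,10,"t4a"); crop(s,260,130,310,165,12,"s4a")
for n,F in(("top",t),("side",s)):
    im=F["image"].astype(int); m=((im[:,:,0]-im[:,:,2]>50)&(im[:,:,0]>90)).astype(np.uint8)
    x0,y0,x1,y1=(320,175,365,230) if n=="top" else (260,130,310,165)
    M=np.zeros_like(m);M[y0:y1,x0:x1]=m[y0:y1,x0:x1]
    cs=max(cv2.findContours(M,cv2.RETR_EXTERNAL,cv2.CHAIN_APPROX_NONE)[0],key=cv2.contourArea)
    r=cv2.minAreaRect(cs); print(n,r); c=onz(F,cv2.boxPoints(r),.036); print(c.round(4),c.mean(0).round(4))
E
```

```text
top ((341.4639587402344, 201.29379272460938), (22.236080169677734, 12.996431350708008), 66.03751373291016)
[[ 0.5451 -0.2092  0.036 ]
 [ 0.561  -0.2471  0.036 ]
 [ 0.4967 -0.2726  0.036 ]
 [ 0.481  -0.2349  0.036 ]] [ 0.5209 -0.241   0.036 ]
side ((284.0, 143.0), (6.0, 20.0), 90.0)
[[ 0.557  -0.2468  0.036 ]
 [ 0.4918 -0.2675  0.036 ]
 [ 0.4852 -0.2376  0.036 ]
 [ 0.5493 -0.2173  0.036 ]] [ 0.5208 -0.2423  0.036 ]
```

View pics/w4a.png

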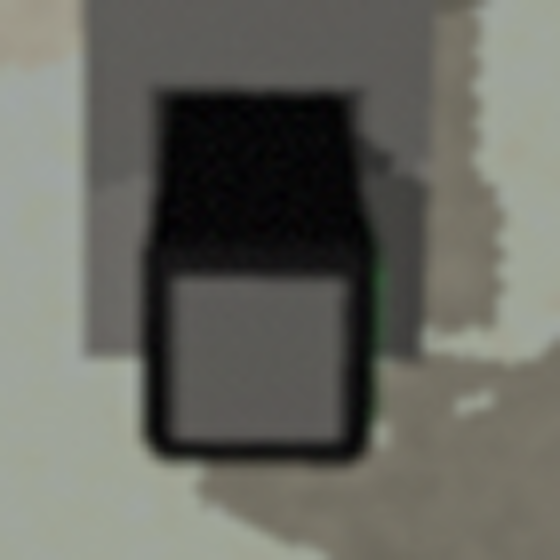

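View pics/t4a.png

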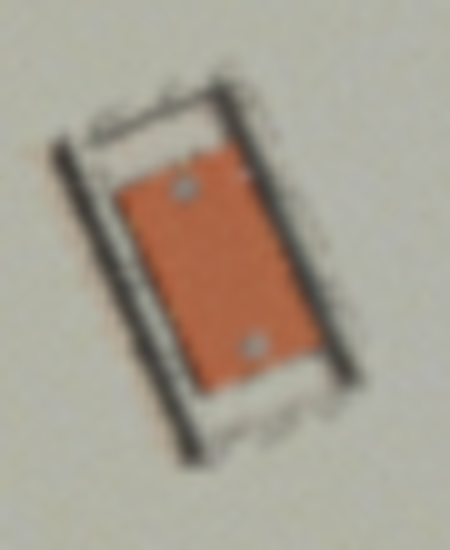

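View pics/s4a.png

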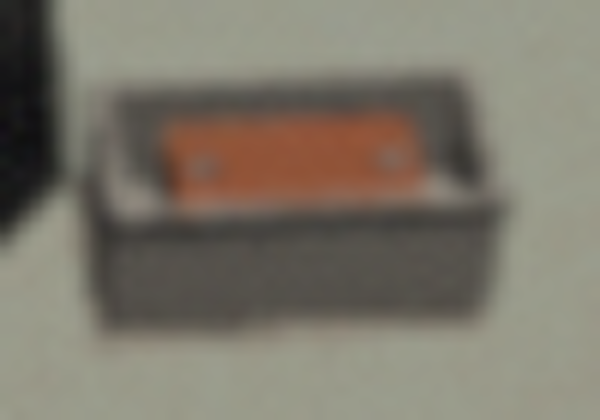

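```bash
python3 - <<'E'
from h import *
f=load("wrist")
A=lambda p:(np.array(p)+.5)/8-.5+[215,140]
e=lambda a,b:(np.degrees(np.arctan2(*(b-a)[[1,0]])).round(2),np.linalg.norm(b-a).round(4))
for z,q in((.16,[[170,275],[347,275],[343,441],[173,441]]),(.158,[[147,248],[375,248],[368,463],[152,463]])):
    c=onz(f,A(q),z);print(c.mean(0).round(4),[e(c[i],c[(i+1)%4]) for i in range(4)])
t=load("top"); T=lambda p:(np.array(p)+.5)/10-.5+[320,175]
c=onz(t,T([[119,190],[240,148],[323,349],[200,393]]),.036);print(c.mean(0).round(4),[e(c[i],c[(i+1)%4]) for i in range(4)])
E
```

```text
[0.5764 0.1035 0.16  ] [(np.float64(-17.04), np.float64(0.019)), (np.float64(-107.75), np.float64(0.0186)), (np.float64(162.96), np.float64(0.0186)), (np.float64(73.42), np.float64(0.0186))]
[0.5766 0.1031 0.158 ] [(np.float64(-17.04), np.float64(0.0245)), (np.float64(-108.04), np.float64(0.0243)), (np.float64(162.96), np.float64(0.0238)), (np.float64(73.56), np.float64(0.0243))]
[ 0.5201 -0.2413  0.036 ] [(np.float64(-71.95), np.float64(0.0405)), (np.float64(-159.92), np.float64(0.0677)), (np.float64(108.39), np.float64(0.0411)), (np.float64(19.58), np.float64(0.0679))]
```

{"op": "servo_tool", "data": {"rows": [[[0.19,0.11,3,0,0,0],[0,0,3.3,0,0,0],[0,0,3.3,0,0,0],[0,0,3.3,0,0,0],[0,0,2.3,0,0,0]]]}}

```text
clock: 12.85
position: [0.5764, 0.1036, 0.117]
tool_rot: [-3.141, 0.001, 1.274]
force: [0.9, 0.2, 1.1]
grip_width: 0.0853
```

{"op": "servo_tool", "data": {"rows": [[[0,0,0,0,0,0],[0,0,0,0,0,0]]]}}

```text
clock: 13.1
position: [0.5774, 0.1039, 0.1192]
tool_rot: [3.141, -0.0, 1.275]
force: [0.0, -0.1, 0.5]
grip_width: 0.0857
```

{"op": "servo_tool", "data": {"rows": [[[0,0,0,0,0,0],[0,0,0,0,0,0],[0,0,0,0,0,0],[0,0,0,0,0,0],[0,0,0,0,0,0]]], "grip": -1, "squeeze": 40}}

```text
clock: 13.72
position: [0.577, 0.1043, 0.1184]
tool_rot: [3.141, -0.0, 1.275]
force: [-1.2, 0.2, 6.1]
grip_width: 0.0253
```

{"op": "servo_tool", "data": {"rows": [[[0,0,0,0,0,0],[0,0,0,0,0,0],[0,0,0,0,0,0]]]}}

```text
clock: 14.1
position: [0.5771, 0.1043, 0.1184]
tool_rot: [3.141, -0.0, 1.275]
force: [-2.1, -0.9, 6.0]
grip_width: 0.0252
```

{"op": "servo_tool", "data": {"rows": [[[0,0,-0.3,0,0,0],[0,0,-0.5,0,0,0],[0,0,-0.8,0,0,0],[0,0,-1,0,0,0],[0,0,-1.2,0,0,0]]]}}

```text
clock: 14.72
position: [0.577, 0.1042, 0.157]
tool_rot: [3.141, -0.0, 1.275]
force: [0.0, 0.9, 0.0]
grip_width: 0.0258
```

{"op": "servo_tool", "data": {"rows": [[[0,0,-1.5,0,0,0],[0,0,-2,0,0,0],[0,0,-2.5,0,0,0],[0,0,-2.5,0,0,0],[0,0,-1,0,0,0]]]}}

```text
clock: 15.35
position: [0.5773, 0.1043, 0.2529]
tool_rot: [3.14, -0.001, 1.275]
force: [0.0, -0.6, -0.9]
grip_width: 0.0255
```

```bash
python3 - <<'E'
from h import *
st(); s=grab("side"); crop(s,150,60,330,260,3,"s5"); f=grab("wrist","w5")
E
```

```text
t 15.35 p [0.5773 0.1043 0.2529] rpy [ 1.7991e+02 -7.0000e-02  7.3070e+01] q [-0.715  0.51   0.637  1.706 -0.344  1.039 -0.258] F [ 0.  -0.6 -0.9] w 0.0255
```

View pics/s5.png

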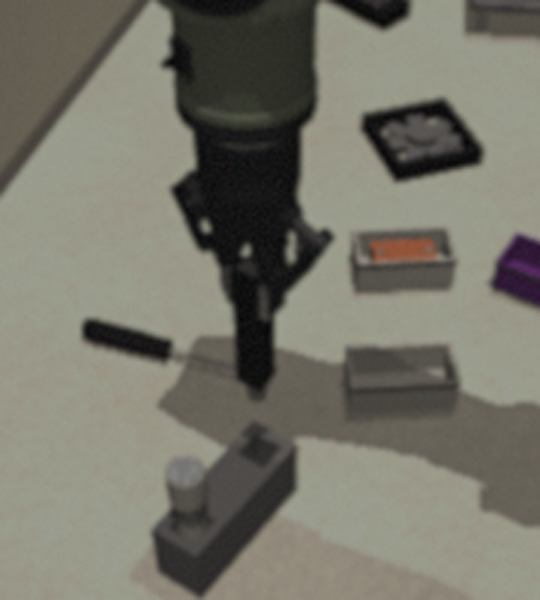

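View pics/w5.png

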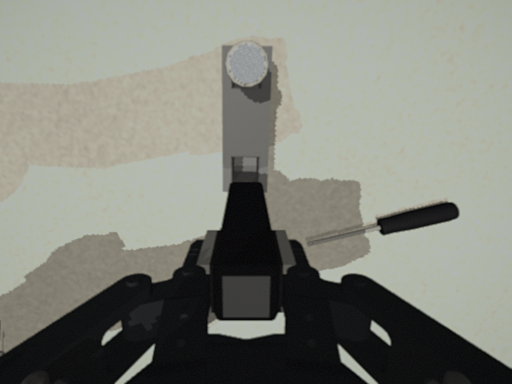

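The side view shows the stick hanging straight, with its nose tip at (258,397) in the crop, clear of the holder. The torch and driver haven't moved. I'll fit a simple arm model to the logged poses to choose a reachable slant.

```bash
cat > fit.py <<'E'
from h import *
import itertools
from scipy.optimize import least_squares
D=[([-1.38920462,.52204124,-.03633803,1.59998141,.02120284,1.02109692,-.11283648],[.15566,.604967,.230718],np.degrees([-3.14045,.000078,2.889765])),
([-.561,.113,.584,1.872,-.067,1.176,.046],[.4489,-.0419,.3592],[-179.99,-.01,90]),
([-.183,.621,.757,1.812,-.526,.921,-.388],[.522,-.2381,.1834],[-179.97,0,21.34]),
([-.131,.697,.687,1.855,-.6,.807,-.328],[.5214,-.241,.1231],[179.96,-.06,21.18]),
([-.722,.488,.647,1.69,-.326,1.074,-.271],[.5749,.1018,.2707],[179.99,.04,72.96]),
([-.715,.51,.637,1.706,-.344,1.039,-.258],[.5773,.1043,.2529],[179.91,-.07,73.07])]
def FK(q,x,s):
    o1,o7,d1,a1,d3,a3,d5,a5,d7,a7=x
    E=lambda ax,a:Ro.from_rotvec(np.array(ax)*a)
    Z=[0,0,1];Y=[0,1,0]
    R=E(Z,s[0]*q[0]+o1);p=R.apply([a1,0,d1])
    R=R*E(Y,q[1]);p=p+R.apply([0,0,d3])
    R=R*E(Z,s[1]*q[2]);p=p+R.apply([a3,0,0])
    R=R*E(Y,q[3]);p=p+R.apply([a5,0,d5])
    R=R*E(Z,s[2]*q[4])
    R=R*E(Y,q[5]);p=p+R.apply([a7,0,d7])
    R=R*E(Z,s[3]*q[6]+o7)
    return p,R
def res(x,s):
    r=[]
    for q,p,e in D:
        P,R=FK(q,x,s); r+=list((P-p)*10)+list((R.inv()*Ro.from_euler('xyz',e,degrees=True)).as_rotvec()*3)
    return r
if __name__=="__main__":
    best=[]
    for s in itertools.product([1,-1],repeat=4):
        for o1 in(0,3.1):
          for o7 in (1.57,-1.57,3.1,0):
            x=least_squares(res,[o1,o7,.3,0,.4,0,.4,0,.25,0],args=(s,)); best.append((x.cost,s,x.x))
    best.sort(key=lambda b:b[0])
    for b in best[:4]: print(b[0],b[1],b[2].round(4))
    import pickle; pickle.dump(best[0],open("fit.pkl","wb"))
    print(np.round(res(best[0][2],best[0][1]),3).reshape(-1,6))
E
python3 fit.py
python3 -c "
from h import *
s=load('side');print(onz(s,[[258/3+150,397/3+60]],.1445))"
```

```text
0.018530190549546192 (-1, -1, -1, -1) [-9.5300e-02  1.4757e+00  2.7497e+00  3.6000e-03  5.2390e-01  2.0400e-02
  3.7860e-01  1.4000e-03  2.7569e+00 -2.3700e-02]
0.018530190549563993 (-1, -1, -1, -1) [-9.5300e-02  1.4757e+00  2.7498e+00  3.6000e-03  5.2390e-01  2.0400e-02
  3.7860e-01  1.4000e-03  2.7569e+00 -2.3700e-02]
0.018530190549745296 (-1, -1, -1, -1) [-9.5300e-02  1.4757e+00  2.7498e+00  3.6000e-03  5.2390e-01  2.0400e-02
  3.7860e-01  1.4000e-03  2.7569e+00 -2.3700e-02]
0.018530190549789903 (-1, -1, -1, -1) [-9.5300e-02  1.4757e+00  2.7497e+00  3.6000e-03  5.2390e-01  2.0400e-02
  3.7860e-01  1.4000e-03  2.7568e+00 -2.3700e-02]
[[ 0.002  0.001  0.067  0.    -0.    -0.001]
 [-0.04   0.14   0.054  0.     0.002 -0.   ]
 [-0.011 -0.031 -0.031  0.002 -0.001  0.001]
 [ 0.015 -0.031 -0.012 -0.002 -0.     0.002]
 [-0.009 -0.041 -0.043  0.     0.001 -0.   ]
 [ 0.009 -0.01  -0.037 -0.003  0.002 -0.002]]
[[0.57350707 0.10556077 0.1445    ]]
```

```bash
cat > ik.py <<'E'
from fit import *
lo=np.array([-2.91,-.3,-1.5,.17,-1.26,.16,-2.52]);hi=np.array([2.91,2.13,1.42,2.43,4.41,1.93,2.52])
q0=bot.observe()["qpos"]
s=(-1,-1,-1,-1)
B=np.array([.521,-.2405,.036])
def ik(p,R,x,q0):
    def r(q):
        P,Q=FK(q,x,s); return np.r_[(P-p)*10,(Q.inv()*R).as_rotvec()*3,(q-q0)*.02]
    return least_squares(r,np.clip(q0,lo+.03,hi-.03),bounds=(lo+.02,hi-.02))
def pose(az,yaw,tilt=45,L=.2084):
    h=np.array([np.cos(np.radians(az)),np.sin(np.radians(az)),0])
    u=np.cos(np.radians(tilt))*h+np.sin(np.radians(tilt))*np.array([0,0,1])
    Rd=down(yaw); # minimal rotation from down to -u
    ax=np.cross([0,0,-1],-u); ax/=np.linalg.norm(ax)
    R=Ro.from_rotvec(ax*np.radians(90-tilt))*Rd
    return B+L*u,R
if __name__=="__main__":
  for d7 in(.25,.30,.35):
    for az in range(0,360,30):
        best=None
        for yaw in(73,33,113,-17,153):
            p,R=pose(az,yaw); x=[-.0953,1.4757,d7-.007,.0036,.524,.02,.3786,.0014,d7,-.0237]
            o=ik(p,R,x,q0); P,Q=FK(o.x,x,s); e=np.linalg.norm(P-p)*1e3; a=np.degrees((Q.inv()*R).magnitude())
            m=min((o.x-lo).min(),(hi-o.x).min()); k=(e+a*2)
            if best is None or k<best[0]: best=(k,yaw,e,a,m,o.x)
        print(d7,az,best[1],"err mm %.0f deg %.1f margin %.2f"%best[2:5],best[5].round(2))
E
python3 ik.py
```

```text
0.25 0 153 err mm 21 deg 5.4 margin 0.02 [0.04 1.05 0.35 0.85 0.   1.91 1.44]
0.25 30 33 err mm 0 deg 0.0 margin 0.19 [-0.35  1.09  0.86  1.05 -0.12  1.74 -0.63]
0.25 60 73 err mm 0 deg 0.0 margin 0.55 [-0.64  0.92  0.87  1.53  0.09  1.23 -0.25]
0.25 90 153 err mm 0 deg 0.0 margin 0.44 [-0.72  0.64  0.68  1.99  0.6   0.75  0.5 ]
0.25 120 153 err mm 0 deg 0.0 margin 0.05 [-0.54  0.41  0.49  2.38  1.61  0.48 -0.53]
0.25 150 153 err mm 39 deg 6.2 margin 0.02 [-0.23  0.28  0.54  2.41  3.15  0.18 -1.82]
0.25 180 -17 err mm 27 deg 7.8 margin 0.02 [ 1.55  0.43 -1.01  2.38 -1.24  0.18  0.04]
0.25 210 153 err mm 0 deg 0.0 margin 0.20 [ 1.76  0.96 -1.3   2.16  0.36  0.43  1.53]
0.25 240 -17 err mm 0 deg 0.0 margin 0.24 [ 0.45  0.77  0.66  1.67 -1.02  1.57 -0.37]
0.25 270 73 err mm 0 deg 0.0 margin 0.15 [ 0.55  0.91  0.36  1.2  -0.7   1.78  0.69]
0.25 300 153 err mm 10 deg 2.6 margin 0.02 [ 0.74  1.07 -0.47  0.86 -0.    1.91  1.45]
0.25 330 153 err mm 32 deg 8.1 margin 0.02 [ 0.4   1.03 -0.08  0.85 -0.    1.91  1.43]
0.3 0 153 err mm 28 deg 7.5 margin 0.02 [0.05 1.09 0.33 0.77 0.   1.91 1.42]
0
[... 1264 characters left out ...]
 0.41]
0.35 120 153 err mm 7 deg 1.5 margin 0.02 [ 0.54  1.01 -1.48  2.41  1.51  1.84 -0.71]
0.35 150 -17 err mm 70 deg 16.6 margin 0.02 [-0.82  0.4   1.13  2.41 -1.24  0.18 -0.52]
0.35 180 -17 err mm 38 deg 8.4 margin 0.02 [ 1.67  0.55 -0.99  2.41 -1.24  0.19  0.22]
0.35 210 -17 err mm 0 deg 0.0 margin 0.02 [ 0.57  0.64  0.69  2.13 -1.24  1.29  0.23]
0.35 240 -17 err mm 0 deg 0.0 margin 0.28 [ 0.59  0.85  0.63  1.58 -0.98  1.61 -0.31]
0.35 270 113 err mm 0 deg 0.0 margin 0.10 [ 0.7   1.02  0.21  0.99 -0.61  1.83  1.33]
0.35 300 153 err mm 25 deg 7.0 margin 0.02 [ 0.73  1.14 -0.41  0.71 -0.    1.91  1.51]
0.35 330 153 err mm 44 deg 12.3 margin 0.02 [ 0.4   1.11 -0.07  0.69 -0.    1.91  1.44]
```

```bash
python3 - <<'E'
from ik import *
p,R=pose(73,73); print(p,R.as_euler('xyz',degrees=True),R.apply([0,0,1]))
plan([(p,R)],step=.03,ang=4.6)
E
```

```text
[ 0.5640842  -0.09957792  0.18336105] [180.  45.  73.] [-0.20673802 -0.67620958 -0.70710678]
[[-1.99,0.47,0.69,0.01,-4.51,0.0],[-1.93,0.46,0.83,0.01,-4.5,0.01],[-1.86,0.47,0.99,0.01,-4.51,0.0],[-1.77,0.47,1.13,0.01,-4.5,0.01],[-1.68,0.47,1.27,0.01,-4.51,0.0]]
[[-1.58,0.47,1.4,0.01,-4.5,0.01],[-1.46,0.47,1.51,0.01,-4.51,0.0],[-1.34,0.47,1.62,0.0,-4.51,0.01],[-1.2,0.46,1.73,0.01,-4.5,0.0],[-1.07,0.47,1.81,0.01,-4.51,0.01]]
end [ 0.564  -0.0996  0.1834] [179.99  45.    73.  ]
```

{"op": "servo_tool", "data": {"rows": [[[-2,0.47,0.7,0,-4.5,0],[-1.9,0.47,0.8,0,-4.5,0],[-1.9,0.47,1,0,-4.5,0],[-1.8,0.47,1.1,0,-4.5,0],[-1.7,0.47,1.3,0,-4.5,0]]], "squeeze": 65}}

```text
clock: 16.08
position: [0.5699, 0.001, 0.2161]
tool_rot: [-3.141, 0.396, 1.276]
force: [0.1, 0.6, -1.5]
grip_width: 0.0253
```

{"op": "servo_tool", "data": {"rows": [[[-1.6,0.47,1.4,0,-4.5,0],[-1.5,0.47,1.5,0,-4.5,0],[-1.3,0.47,1.6,0,-4.5,0],[-1.2,0.47,1.7,0,-4.5,0],[-1,0.47,1.8,0,-4.5,0]]]}}

```text
clock: 16.7
position: [0.5636, -0.1003, 0.182]
tool_rot: [-3.14, 0.788, 1.277]
force: [0.0, 0.3, -1.4]
grip_width: 0.025
```

{"op": "servo_tool", "data": {"rows": [[[0,0,0,0,0,0],[0,0,0,0,0,0],[0,0,0,0,0,0]]]}}

```text
clock: 17.08
position: [0.5642, -0.0994, 0.1835]
tool_rot: [3.141, 0.783, 1.275]
force: [-0.2, 1.1, -1.2]
grip_width: 0.0255
```

```bash
python3 - <<'E'
from h import *
st(); f=grab("wrist","w6"); s=grab("side","s6"); t=grab("top","t6")
o=bot.observe();R=Ro.from_euler('xyz',o["tool_rot"]);z=R.apply([0,0,1]);p=o["position"]
tip=p+.1084*z; B=np.array([.521,-.2405,.036]); print("tip",tip,"d",np.linalg.norm(tip-B),"axis hits z=.036 at",p+z*(.036-p[2])/z[2],"tilt",np.degrees(np.arcsin(-z[2])))
crop(s,220,70,340,190,5,"s6a"); crop(t,260,140,400,250,5.5,"t6a")
E
```

```text
t 17.07 p [ 0.5642 -0.0994  0.1835] rpy [179.94  44.88  73.03] q [-0.79   0.923  0.859  1.686  0.083  1.073 -0.414] F [-0.2  1.1 -1.2] w 0.0255
tip [ 0.54190009 -0.17271627  0.10658743] d 0.10007013854926194 axis hits z=.036 at [ 0.52144418 -0.24007507  0.036     ] tilt 45.07763935279365
```

View pics/s6a.png

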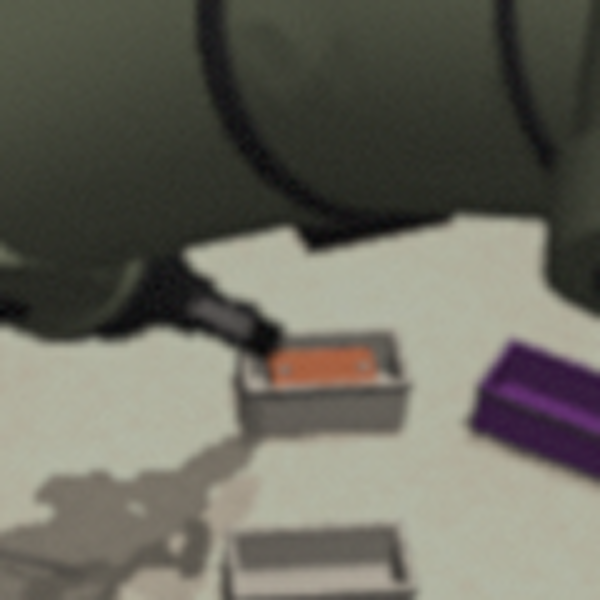

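View pics/t6a.png

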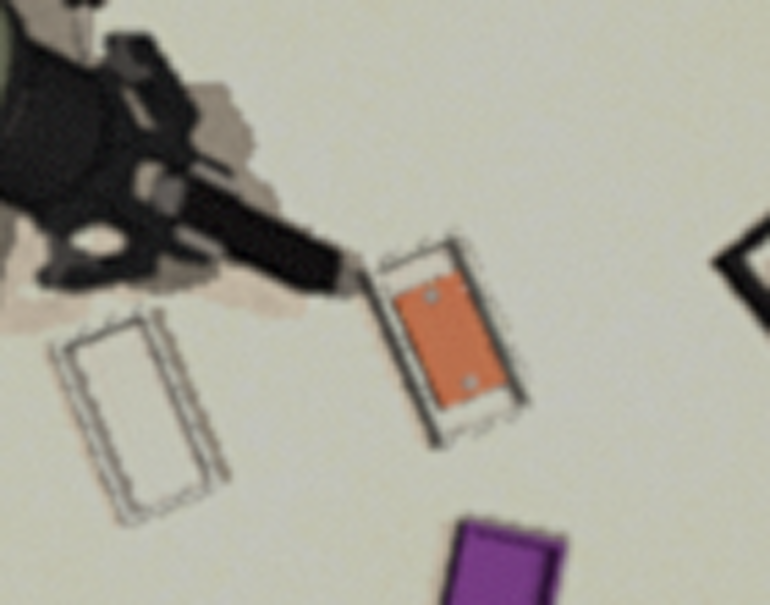

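View pics/w6.png

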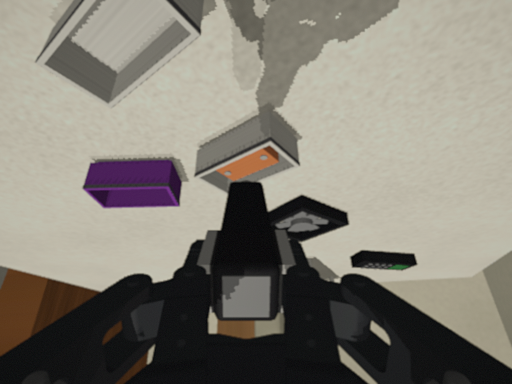

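```bash
python3 - <<'E'
from h import *
o=bot.observe();R=Ro.from_euler('xyz',o["tool_rot"]);z=R.apply([0,0,1]);p=o["position"]
L=np.array([.1084,.1084-.022,.05,.0,-.0416])
X=p+z*L[:,None]; B=np.array([[.521,-.2405,.036]])
for n,(x0,y0,k) in dict(top=(260,140,5.5),side=(220,70,5)).items():
    f=load(n); q=proj(f,np.r_[X,B]); Q=((q-[x0,y0]+.5)*k-.5); print(n,Q.round(0).tolist())
    im=f["image"][y0:y0+110,x0:x0+140,::-1].copy(); im=cv2.resize(im,None,fx=k,fy=k,interpolation=cv2.INTER_CUBIC)
    for i,c in enumerate(Q): cv2.circle(im,tuple(int(v) for v in c),3,(0,255,0) if i<5 else (255,0,0),-1)
    # rims expected of lower tray
    cv2.imwrite(f"pics/chk_{n}.png",im)
    m=(f["image"].astype(int)); mm=((m[:,:,0]-m[:,:,2]>50)&(m[:,:,0]>90)).astype(np.uint8); a=np.zeros_like(mm)
    a[130:230,260:365]=mm[130:230,260:365]
    cs=max(cv2.findContours(a,cv2.RETR_EXTERNAL,cv2.CHAIN_APPROX_NONE)[0],key=cv2.contourArea); r=cv2.minAreaRect(cs); print(r, onz(f,cv2.boxPoints(r),.036).mean(0))
f=load("wrist"); im=f["image"].astype(int); print(proj(f,np.r_[X[:3],B]).round(0).tolist())
crop(f,180,90,320,200,5.5,"w6a")
E
```

```text
top [[345.0, 287.0], [320.0, 275.0], [279.0, 254.0], [218.0, 224.0], [165.0, 197.0], [450.0, 339.0]]
((341.4224548339844, 201.31898498535156), (22.1907901763916, 13.130644798278809), 66.80140686035156) [ 0.52086671 -0.24081915  0.036     ]
side [[272.0, 345.0], [260.0, 340.0], [239.0, 330.0], [209.0, 315.0], [182.0, 302.0], [321.0, 368.0]]
((284.0, 142.5), (7.0, 20.0), 90.0) [ 0.52140786 -0.24480519  0.036     ]
[[246.0, 188.0], [246.0, 196.0], [245.0, 212.0], [245.0, 165.0]]
```

View pics/chk_top.png

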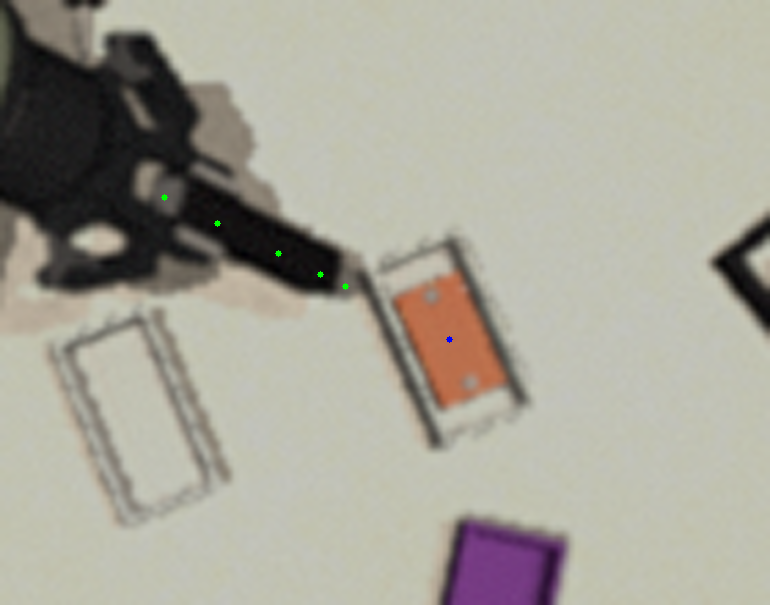

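View pics/chk_side.png

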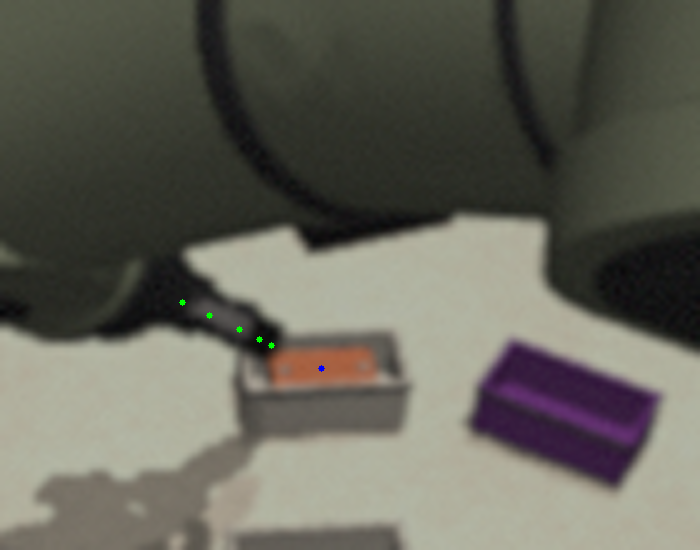

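View pics/w6a.png

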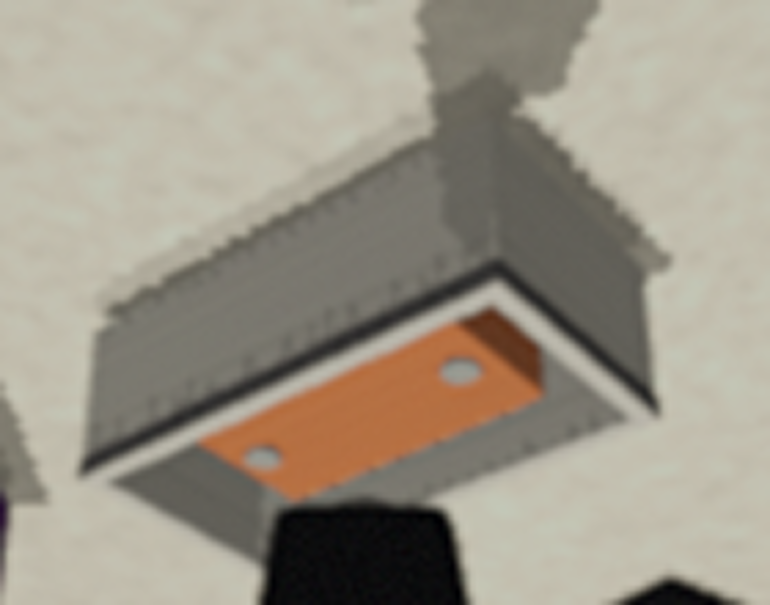

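```bash
python3 - <<'E'
from h import *
t=load("top"); crop(t,288,165,348,210,13,"t6b"); s=load("side"); crop(s,245,115,305,160,13,"s6b")
f=load("wrist");crop(f,200,130,300,205,8,"w6b")
E
```

```text
(no output)
```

View pics/t6b.png

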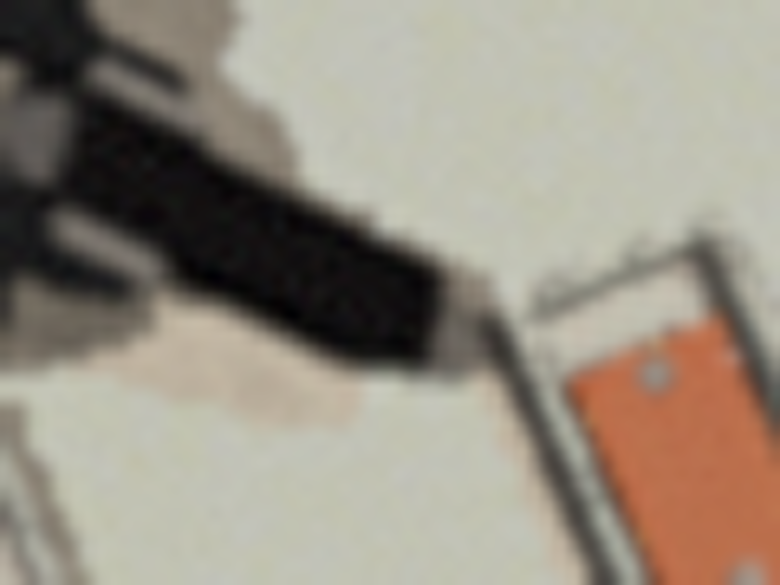

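View pics/s6b.png

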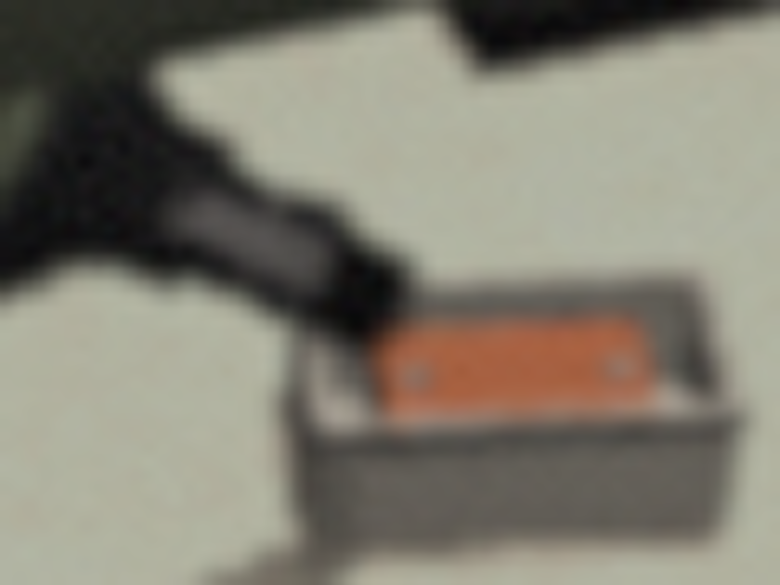

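View pics/w6b.png

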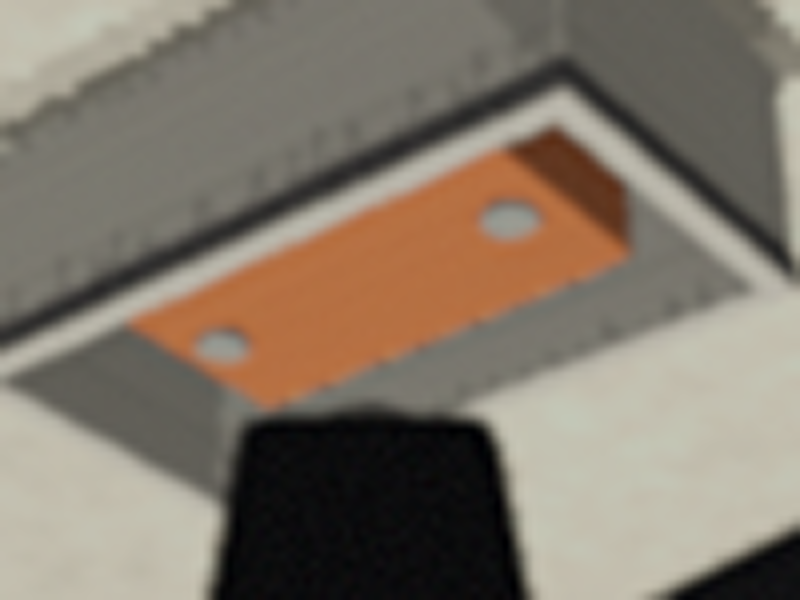

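{"op": "servo_tool", "data": {"rows": [[[0,0,0,0,0,0],[0,0,0,0,0,0],[0,0,0,0,0,0],[0,0,0,0,0,0],[0,0,0,0,0,0]]]}}

```text
clock: 17.85
position: [0.564, -0.0997, 0.183]
tool_rot: [-3.142, 0.785, 1.275]
force: [-0.1, 0.7, -2.0]
grip_width: 0.0255
```

```bash
python3 - <<'E'
from h import *
st(); f=grab("top","t7"); print(np.abs(bot.observe()["qd"]).max())
E
```

```text
t 17.85 p [ 0.564  -0.0997  0.183 ] rpy [-180.     45.     73.07] q [-0.79   0.925  0.859  1.687  0.083  1.073 -0.414] F [-0.1  0.7 -2. ] w 0.0255
0.001840765033586841
```

View pics/t7.png

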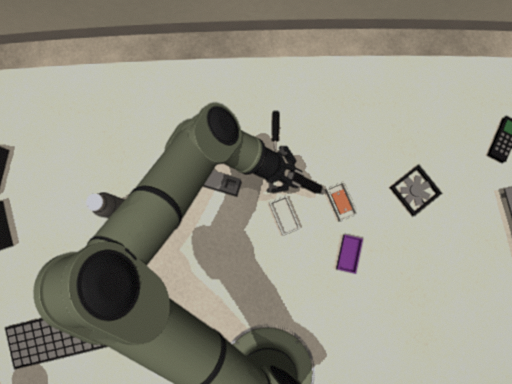

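View pics/s6.png

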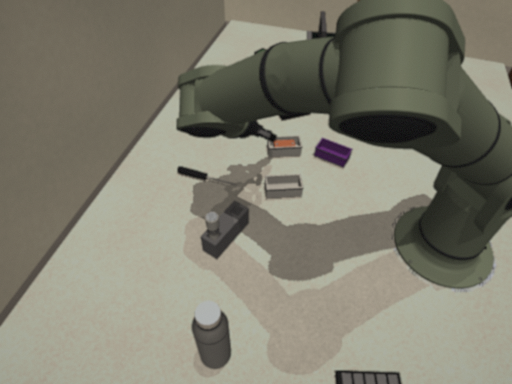

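The flask (side 208,315), driver, fan, torch and lower tray are all where they started. The stick is still and aimed at the block, so I'm handing in.

```bash
python3 -c "
from workcell import bot
bot.job_done(); print(bot.observe()['clock'])"
```

```text
the job is handed in; nothing more can be done
the job is handed in; nothing more can be done
```

The job is handed in at about 18 s on the robot's clock, with the thermometer still held over the block. I lifted the upper tray off and stood it upright on bare desk at about (0.48, -0.06). I then drew the thermometer straight up out of its holder and brought it to the slant over the block.

**Last checks, from the arm's measured pose:**
- **Slant:** 45°.
- **Distance:** the nose tip is about 100 mm from the middle of the block's top.
- **Aim:** the stick's axis meets the block's top within about 1 mm of its centre.
- **Stillness:** joint speeds were near zero, and the grip on the stick was firm (25.5 mm opening).

**From the pictures:**
- **Other things:** the lower tray and block had not moved, and the torch, flask, fan and screwdriver looked unmoved.
- **Disagreement:** the wrist view agrees with the aim to about 0.5 mm, but the top view puts the stick about 1.5 mm to one side. That is within the 2 mm calibration, so I left it.
- **Not seen directly:** the gripper hides the nose tip in the wrist view, so its position assumes the stick stood on the well floor at the start. The top view is consistent with that.

**Hard touch:** setting the tray down briefly peaked at about 30 N on the wrist. I eased it back to about 8 N before letting go.

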